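# Open the child-safe cupboard flap

## Task

The orange flap of the cupboard on the table stands ajar on its hidden child-safety catch: reach through the gap behind the flap's upper edge, feel for the catch, press it down and draw the flap open past it, then lower the flap all the way until it lies level. Do not force or slam anything, leave the other things standing where they are, and take the arm away clear of everything.

Things in the scene. Friction and masses are not known exactly. Their poses are not given: they have to be found in the camera images.
- cupboard: fixed light-wood child-safe cupboard, 330 mm wide, 200 mm deep, roof 236 mm above the table; origin at the centre of its underside, x axis pointing from its front to its back (away from the robot), y to the left seen from the robot, z up. Its front is an orange flap hinged along the bottom, standing ajar
- flap (a joint): opening angle of the flap, rad: 0 shut, about 0.40 where the safety catch stops it (starts at 0.36 to 0.395), 1.57 fully open, lying level and pointing to the robot. The hinge is stiff (0.6 Nm of friction): the flap stays wherever it is left; it weighs about 0.4 kg
- flap_top (a point): middle of the upper edge of the flap's inner face. Flap 326 mm wide, 200 mm from hinge to upper edge, 12 mm thick. Axes: z from hinge to upper edge, x square out of the inner face into the cupboard, y along the edge
- flap_hinge (a point): middle of the hinge line at the bottom of the flap's inner face, 20 mm above the table; the flap turns about the line through it along the cupboard's y axis, its top coming towards the robot and down
- catch_line (a point): point on the flap's inner face, mid-width, 174 mm from the hinge, at the height of the hidden catch: a white tongue 30 mm wide, 12 mm thick, its middle anywhere within 90 mm either side of this point along y (not measured: feel for it). It sticks 94 mm out of the inner face over the gap and under the rail, level while ajar, top 180 mm above the table; firm sideways
- rail_edge (a point): mid-width, lower front edge of a fixed rail, 12 mm thick, that hangs from the roof across the whole front, 182 mm above the table. The tongue's tooth hooks 8 mm up behind it. Pressed down, the tongue sinks up to 18 mm on a spring (3 to 5 N); 10 mm frees it. Keep it down while drawing the flap 0.15 rad farther open; let go, it springs up
- shelf_edge (a point): mid-width, lower front edge of the spice shelf that stands on posts over the cupboard's front, 340 mm wide, underside 340 mm above the table, small jars on it. It overhangs the gap between flap and rail, so an upright gripper cannot enter: lean the tool about 35 degrees, its back towards the robot
- measuring_cup: glass measuring cup, 90 mm across, 100 mm tall, one handle; bystander; origin at the centre of its underside
- pepper_mill: wooden pepper mill, 58 mm across, 140 mm tall; bystander; origin at the centre of its underside
- jam_jar: amber jam jar with red cap, 70 mm across, 95 mm tall; bystander; origin at the centre of its underside
- empanada_press: orange round plastic empanada press lying flat, 124 mm disc with a short grip, 25 mm tall; bystander; origin at the centre of its underside
- pie_tin: aluminium pie tin, 200 mm across, 32 mm tall; bystander; origin at the centre of its underside
- ramekin: white ceramic ramekin on the cupboard's roof, 80 mm across, 45 mm tall; bystander; origin at the centre of its underside

How it is judged:
On the way:
1. the flap has been drawn open past its catch (value of joint flap above 0.62 rad), for 0.1 s.
At the end, for the whole second after the job is handed in: the flap lies open within 5 degrees of level (joint above 1.48 rad), at rest, and every bystander stands upright within 30 mm of where it began (value of joint flap above 1.48 rad and velocity of joint flap between -0.05 and 0.05 rad/s and distance of each of measuring_cup, pepper_mill, jam_jar, empanada_press, pie_tin, ramekin from where it was at the start of the episode below 0.03 m and angle between each of measuring_cup, pepper_mill, jam_jar, empanada_press, pie_tin, ramekin's own z axis and vertical below 0.15 rad); the robot touches nothing.
It fails at once if the cupboard, its flap or its catch is forced (the robot pushes on it with more than 80 N) (contact force between any of the fingers, the arm and cupboard above 80 N).
It fails at once if the flap is slammed (faster than 3 rad/s) (velocity of joint flap above 3 rad/s).
It fails at once if a bystander is pushed over (angle between any of measuring_cup, pepper_mill, jam_jar, empanada_press, pie_tin, ramekin's own z axis and vertical above 0.5 rad).
It also fails if it takes over 64 s, if anything falls off the work surface, if the arm or the gripper's body presses on something with over 40 N, if the wrist force passes 120 N, or if a joint passes its speed limit or range.

## Robot

A 7-joint arm with a two-finger parallel gripper is mounted at the origin on the work surface. World frame = base frame: x ahead of the robot, y to its left, z up, the work surface at z = 0. Lengths are in m, angles in rad, forces in N, time in s.
With the tool pointing down it reaches from about 0.425 to 0.825 m from the base axis. Payload 3.6 kg.
Tool frame: the origin (TCP) lies on the centre line of the jaws, within the pads' length; the fingertips stand 11 mm ahead of it and the grasp point (between the pads) lies 8 mm behind it; z points along the fingers, y is the line along which they close (so a half turn about z gives the same grasp; the last joint's range is limited). The gripper opens to 85 mm and grips with 20 to 120 N. Pads are 22 mm wide; open, the fingers measure 114 mm over their backs; the gripper's body (76 mm by 85 mm) begins 54 mm behind the grasp point. The pads swing forward as they close: fully open they stand 13 mm farther back than shut.
Start: joints at [1.143, 0.615, -0.013, 1.423, 0.008, 1.103, -0.04], TCP at [0.254, -0.598, 0.242] pointing down, gripper open.
Joint ranges: [-3.12, 3.12], [-0.3, 2.06], [-1.34, 1.32], [0.26, 2.42], [-1.36, 4.5], [0.01, 1.98], [-2.84, 2.84]. Speed limits (rad/s): [2.79, 2.79, 3.14, 3.14, 3.14, 3.14, 3.14].

## Interface

Orientations are given as a unit quaternion [w, x, y, z].
In Python, from cell import arm gives the robot as it stands. Calls block until the motion is done:
- arm.move_to(position, orientation): joint-space move of the TCP to a pose.
- arm.servo_line(position, frame=None, rate=0.15, guard=None): straight line of the TCP; frame=None keeps the orientation; rate is the mean speed in m/s. With guard (N) it stops when the force on the tool has changed by that much, and returns True; else False.
- arm.move_j(angles): joint-space move.
- arm.move_gripper(opening, newtons=None): opening from 0.0 (shut) to 1.0 (fully open); newtons is the grip in N (None keeps the last); returns when the fingers have stopped.
- arm.dwell(seconds).
- arm.inverse_kinematics(position, orientation): joint angles nearest the present ones, or None.
- arm.state(): the state.
- arm.get_image(name): name is "scene" or "top" or "wrist"; returns a dict with "frame" (384x512x3 uint8, blue, green, red), "vfov" (degrees; the focal length in pixels is half the picture's height over the tangent of half this angle, whatever the lens; pixels are square), "cx", "cy" (the principal point, pixels), "camera_from_world" (4x4, takes a point from world to camera coordinates). Camera axes: x right, y down, z forward; pixel columns grow to the right and rows downward; lengths in m; the calibration is good to about 2 mm. A picture is of the moment at which its call begins. There is no depth.
A pose or a line that the arm cannot do raises arm.Unreachable and nothing moves.
- arm.job_done(): hands the job in; it is judged then, once.
Trained networks look in a picture, given as the dict that the camera call returned (one of the last four; its "shot" number tells which), for a name from the list of things; names that differ only in an ending like _2 or _b are one class to them, and where a whole thing is asked for, a point or a joint stands for the part that bears it (a point fixed in the world has none). Each returns a list of dicts, best first, with "score" (0 to 1); they miss things now and then, are a little off and sometimes report something else, mostly with a low value. They report only what shows in the picture. A call takes as long as a camera call.
- arm.outline_of(picture, target): "pixels" (384x512 bool, what is visible of it) and "extent" ([left, top, right, bottom] in pixels, round what is visible of it).
- arm.landmark_of(picture, target): "at" ([column, row] in pixels: a listed point, or the origin of a listed thing).
The state is a dict: "clock": time; "q": joint angles; "qd": joint speeds; "joint_torque": joint torques, N m; "eef_pos": TCP position; "tool_rot": TCP orientation; "contact_force": force on the tool from outside, world axes, zero at the start; "moment": the same for the moment, N m; "width": opening from 0.0 (shut) to 1.0 (fully open); "grasp_force": force on a finger pad.
Only numpy, scipy, OpenCV 4.12 (cv2) and the standard library are available. Lean on these libraries where they do the work, as an engineer would, in place of code of your own. Each camera call takes 0.05 s, during which the arm holds its last target. There are 200 camera calls.

## Working session

There is one attempt and no reset: what is moved stays moved. The work goes in short steps, each a Python script; the robot and the scene stay as the last script left them, time stands still between calls to the robot, and variables do not carry over. Pictures are saved under pics/ and viewed, at most 10 in all, crops included, and the job is handed in when it is done.

```bash
mkdir -p pics; ls; python3 - <<'E'
from cell import arm
import cv2,numpy as np
ims={}
for n in ["scene","top"]:
    im=arm.get_image(n); ims[n]=im
    cv2.imwrite(f"pics/{n}0.png",im["frame"])
    print(n,im["vfov"],im["cx"],im["cy"],np.round(im["camera_from_world"],4).tolist())
    for t in ["cupboard","flap_top","flap_hinge","catch_line","rail_edge","shelf_edge","measuring_cup","pepper_mill","jam_jar","empanada_press","pie_tin","ramekin"]:
        r=arm.landmark_of(im,t)
        print(t,[(np.round(a["at"],1).tolist(),round(a["score"],2)) for a in r[:2]])
a=cv2.hconcat([ims["scene"]["frame"],ims["top"]["frame"]])
cv2.imwrite("pics/both.png",cv2.resize(a,(800,300),interpolation=cv2.INTER_AREA))
s=arm.state();print(s["clock"],s["tool_rot"])
E
```

```text
pics
scene 46.957783055263434 260.3414839986176 194.67854672004702 [[0.988, -0.1545, -0.0048, -0.5662], [-0.1479, -0.9354, -0.3212, 0.1611], [0.0451, 0.318, -0.947, 1.3466], [0.0, 0.0, 0.0, 1.0]]
cupboard []
flap_top [([257.4, 203.5], 0.71)]
flap_hinge []
catch_line [([259.9, 202.7], 0.96)]
rail_edge [([285.0, 198.8], 0.7)]
shelf_edge [([259.4, 181.2], 0.59)]
measuring_cup [([263.5, 316.1], 0.66)]
pepper_mill [([218.8, 155.0], 0.84)]
jam_jar [([189.1, 158.2], 0.78)]
empanada_press [([265.7, 144.1], 0.51), ([311.9, 306.2], 0.38)]
pie_tin [([312.5, 303.5], 0.79)]
ramekin [([320.2, 163.2], 0.65)]
top 53.696776637054754 255.28861827323627 185.18040702352397 [[0.1286, -0.9917, 0.0001, -0.0562], [-0.9691, -0.1257, -0.2122, 0.628], [0.2105, 0.0272, -0.9772, 1.2996], [0.0, 0.0, 0.0, 1.0]]
cupboard [([258.9, 187.3], 0.47)]
flap_top [([263.9, 191.7], 0.85), ([260.2, 188.0], 0.54)]
flap_hinge [([261.2, 186.2], 0.84)]
catch_line [([258.9, 195.1], 0.93)]
rail_edge [([264.7, 175.2], 0.78)]
shelf_edge [([264.7, 184.0], 0.69)]
measuring_cup [([333.1, 225.0], 0.79)]
pepper_mill [([187.9, 220.8], 0.53), ([260.4, 191.7], 0.28)]
jam_jar [([187.1, 250.8], 0.59), ([261.6, 173.1], 0.5)]
empanada_press [([195.3, 183.9], 0.93)]
pie_tin [([334.3, 183.1], 0.77)]
ramekin []
1.3 [-7.04363052e-05  9.79883313e-01  1.99571258e-01  1.28179929e-05]
```

View pics/both.png

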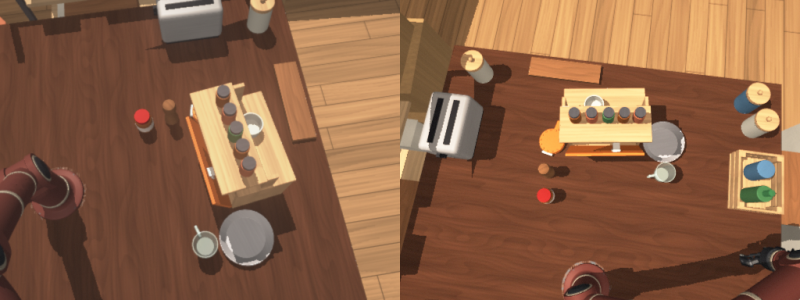

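```bash
python3 - <<'E'
import cv2
a=cv2.imread("pics/top0.png")[95:245,165:375];b=cv2.imread("pics/scene0.png")[90:290,220:390]
a=cv2.resize(a,(560,400),interpolation=cv2.INTER_CUBIC);b=cv2.resize(b,(340,400),interpolation=cv2.INTER_CUBIC)
c=cv2.hconcat([a,b]);c=cv2.resize(c,(800,356));cv2.imwrite("pics/crop0.png",c)
E
```

```text
(no output)
```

View pics/crop0.png

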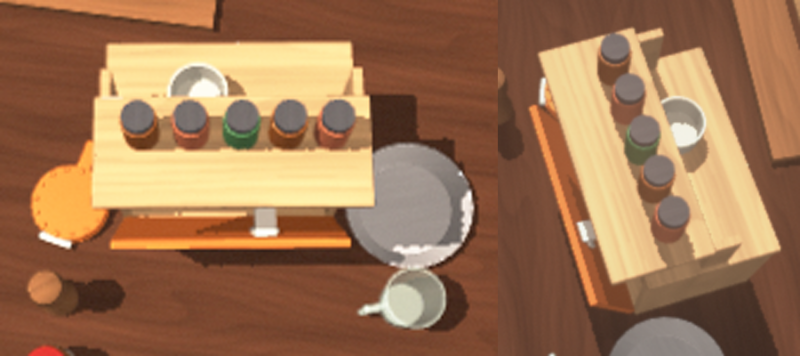

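```bash
cat > h.py <<'E'
import numpy as np, cv2
from scipy.optimize import least_squares
from scipy.spatial.transform import Rotation as R
from cell import arm
def proj(im,p):
    f=192/np.tan(np.radians(im["vfov"]/2)); T=np.array(im["camera_from_world"])
    c=np.asarray(p)@T[:3,:3].T+T[:3,3]
    return np.stack([im["cx"]+f*c[...,0]/c[...,2],im["cy"]+f*c[...,1]/c[...,2]],-1)
def tri(obs):  # [(im,px)]
    r=least_squares(lambda p:np.concatenate([proj(im,p)-px for im,px in obs]),[.65,0,.2])
    return r.x,np.abs(r.fun).max()
def onplane(im,px,z):
    return least_squares(lambda p:proj(im,[p[0],p[1],z])-px,[.65,0]).x
def quat(yaw,lean): # tool z forward-down by lean along heading yaw, tool y along cupboard y
    z=np.array([np.sin(lean),0,-np.cos(lean)]); y=np.array([0,1.,0]); x=np.cross(y,z)
    M=R.from_euler('z',yaw).as_matrix()@np.stack([x,y,z],1)
    q=R.from_matrix(M).as_quat(); return [float(v) for v in (q[3],q[0],q[1],q[2])]
E
python3 - <<'E'
from h import *
ims={n:arm.get_image(n) for n in("scene","top")}
for n,im in ims.items():
    hsv=cv2.cvtColor(im["frame"],cv2.COLOR_BGR2HSV)
    r=arm.outline_of(im,"flap_top")
    for q in r[:1]: print(n,"flap outl",q["extent"],q["score"])
    m=r[0]["pixels"].astype(np.uint8); 
    o=cv2.inRange(hsv,(5,170,60),(18,255,255))
    k=cv2.connectedComponentsWithStats(o)
    print([list(s) for s in k[2][1:] if s[4]>60])
    c=max(cv2.findContours(m,0,1)[0],key=cv2.contourArea); print(cv2.approxPolyDP(c,1.5,True)[:,0].tolist())
for t in ["flap_top","catch_line","rail_edge","shelf_edge"]:
    try:
        p,e=tri([(im,np.array(arm.landmark_of(im,t)[0]["at"])) for im in ims.values()]); print(t,p.round(3),round(e,1))
    except Exception as e: print(t,e)
big=cv2.resize(ims["scene"]["frame"][120:270,225:375],(600,600),interpolation=cv2.INTER_CUBIC);cv2.imwrite("pics/s1.png",big)
big=cv2.resize(ims["top"]["frame"][130:210,195:335],None,fx=5.7,fy=5.7,interpolation=cv2.INTER_CUBIC);cv2.imwrite("pics/t1.png",big)
E
```

```text
scene flap outl [239.8, 150.2, 298.4, 262.0] 0.77
[[np.int32(240), np.int32(149), np.int32(20), np.int32(50), np.int32(133)], [np.int32(257), np.int32(200), np.int32(25), np.int32(62), np.int32(261)]]
[[240, 149], [238, 153], [245, 171], [251, 197], [258, 211], [262, 232], [271, 259], [294, 265], [296, 261], [293, 250], [282, 247], [255, 162]]
top flap outl [214.3, 181.7, 311.3, 198.4] 0.66
[[np.int32(217), np.int32(144), np.int32(15), np.int32(14), np.int32(83)], [np.int32(278), np.int32(146), np.int32(17), np.int32(12), np.int32(87)], [np.int32(178), np.int32(154), np.int32(34), np.int32(44), np.int32(817)], [np.int32(211), np.int32(186), np.int32(103), np.int32(14), np.int32(1216)]]
[[312, 194], [303, 185], [272, 183], [270, 185], [218, 187], [212, 198], [216, 200], [311, 199]]
flap_top [ 0.567 -0.006  0.189] 3.1
catch_line [ 0.583 -0.001  0.146] 0.4
rail_edge [0.643 0.003 0.167] 0.4
shelf_edge [ 0.575 -0.004  0.35 ] 1.7
```

View pics/t1.png

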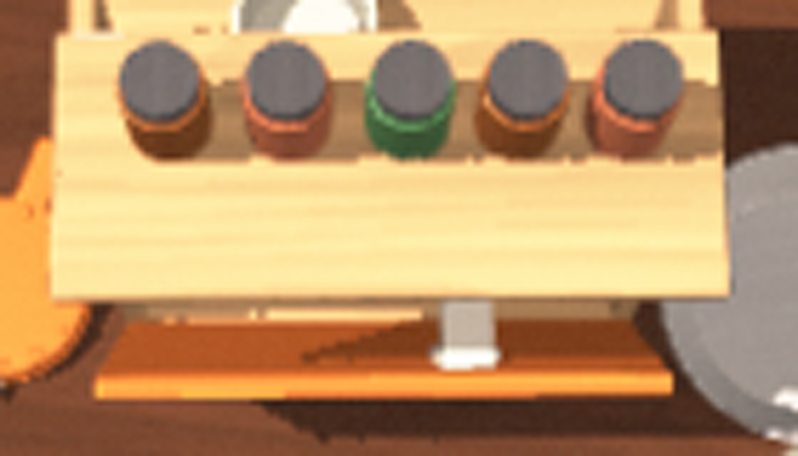

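View pics/s1.png

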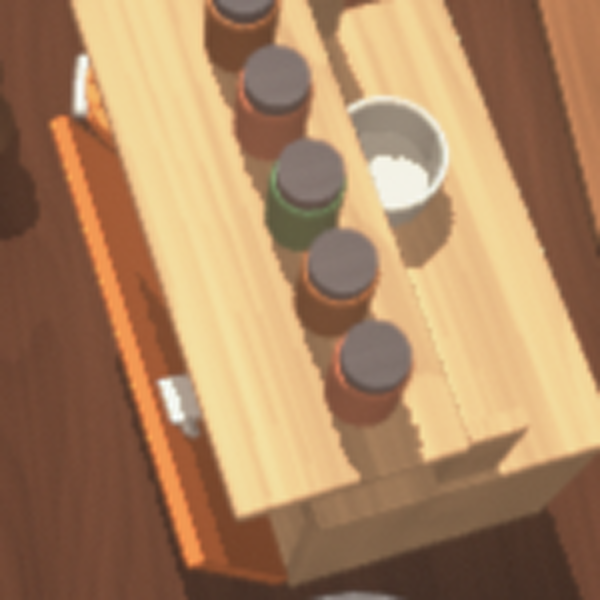

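The pictures show a white tongue in front of the flap's inner face, right of mid (top crop 443–493 px, row 340; scene crop (180,405)). The flap's inner top edge runs (97,375)–(672,370) in the top crop, and the shelf's front edge runs along row 298.

```bash
python3 - <<'E'
from h import *
T=arm.get_image("top");S=arm.get_image("scene")
tp=lambda u,v:np.array([195+(u+.5)/5.7-.5,130+(v+.5)/5.7-.5]); sp=lambda u,v:np.array([225+(u+.5)/4-.5,120+(v+.5)/4-.5])
def rot(yaw,v): return R.from_euler('z',yaw).apply(v)
def flap(p,y,r,out=0):
    x,yy,yaw,th=p; v=[-r*np.sin(th)-out*np.cos(th),y,.02+r*np.cos(th)-out*np.sin(th)]
    return rot(yaw,v)+[x,yy,0]
obs=[(T,tp(97,375),.163,.2,0),(T,tp(672,370),-.163,.2,0),(T,tp(97,398),.163,.2,.012),(T,tp(672,393),-.163,.2,.012),
(S,sp(68,115),.163,.2,0),(S,sp(205,558),-.163,.2,0),(S,sp(51,122),.163,.2,.012),(S,sp(188,567),-.163,.2,.012)]
f=lambda p:np.concatenate([proj(im,flap(p,y,r,o))-px for im,px,y,r,o in obs]+[[(p[3]-.378)/.01]])
s=least_squares(f,[.64,0,0,.38]); p=s.x
print(p.round(4)); print(s.fun.round(1))
print("top",flap(p,0,.2),"catch",flap(p,0,.174))
# tongue top z .18
for im,px in [(T,tp(443,335)),(T,tp(493,335)),(T,tp(468,340)),(S,sp(180,405))]:
    w=onplane(im,px,.18); print("tongue cup-rel",rot(-p[2],[w[0]-p[0],w[1]-p[1],0]).round(4))
for im,a in [(T,tp(52,300)),(T,tp(730,297)),(S,sp(240,518))]:
    w=onplane(im,a,.34); print("shelf",rot(-p[2],[w[0]-p[0],w[1]-p[1],0]).round(4))
r,e=tri([(T,np.array([264.7,175.2])),(S,np.array([285.0,198.8]))]);print("rail rel",rot(-p[2],[r[0]-p[0],r[1]-p[1],r[2]]).round(3))
for n,z in [("measuring_cup",0),("pepper_mill",0),("jam_jar",0),("empanada_press",0),("pie_tin",0)]:
    for im in(T,S):
        L=arm.landmark_of(im,n)
        if L: w=onplane(im,np.array(L[0]["at"]),z);print(n,w.round(3),rot(-p[2],[w[0]-p[0],w[1]-p[1],0])[:2].round(3))
np.save("pose.npy",p)
# reach check
lean=np.radians(35)
print(arm.state()["clock"])
def W(x,y,z): return rot(p[2],[x,y,z])+[p[0],p[1],0]
for x,z in [(-.03,.3),(-.03,.2),(-.05,.17),(-.1,.15),(-.15,.1),(-.17,.05)]:
    for l in (0,20,35,45): 
        for k in (0,1):
            q=R.from_quat(np.roll(quat(p[2],np.radians(l)),-1))
            if k:q=q*R.from_euler('z',np.pi)
            qq=np.roll(q.as_quat(),1)
            try: j=arm.inverse_kinematics(list(W(x,-.04,z)),list(qq))
            except Exception as e: j=None
            print(x,z,l,k,None if j is None else np.round(j,2))
E
```

```text
[0.6414 0.0039 0.1347 0.3794]
[ 0.   0.9  0.7  1.2  0.1  0.5  0.6  0.8  0.1 -1.   0.8  0.2  0.6 -1.
  0.8 -0.5  0.1]
top [ 0.56802424 -0.00609272  0.20577948] catch [ 0.57756583 -0.00479997  0.18162815]
tongue cup-rel [-0.0439 -0.0334  0.    ]
tongue cup-rel [-0.0441 -0.0622  0.    ]
tongue cup-rel [-0.0469 -0.0477  0.    ]
tongue cup-rel [-0.0592 -0.0543  0.    ]
shelf [-0.0581  0.171   0.    ]
shelf [-0.0585 -0.1708  0.    ]
shelf [-0.0612 -0.1684  0.    ]
rail rel [-0.002 -0.009  0.187]
measuring_cup [ 0.544 -0.279] [-0.135 -0.267]
pepper_mill [0.47  0.249] [-0.137  0.266]
pepper_mill [0.47  0.241] [-0.138  0.258]
jam_jar [0.366 0.244] [-0.241  0.275]
jam_jar [0.367 0.235] [-0.241  0.266]
empanada_press [0.626 0.246] [0.017 0.242]
empanada_press [0.577 0.049] [-0.058  0.054]
pie_tin [ 0.687 -0.27 ] [ 0.008 -0.278]
pie_tin [ 0.688 -0.279] [ 0.008 -0.286]
2.5
-0.03 0.3 0 0 [ 0.47  0.62 -0.8   1.42  0.45  1.29  1.35]
-0.03 0.3 0 1 [ 0.11  0.52 -0.14  1.43  0.07  1.19 -1.47]
-0.03 0.3 20 0 [ 0.59  0.47 -0.79  1.72  0.46  0.76  1.34]
-0.03 0.3 20 1 [ 0.2   0.38 -0.2   1.73  0.03  0.69 
[... 1479 characters left out ...]
.04]
-0.1 0.15 35 1 [ 0.54  0.55 -0.58  2.29  2.58  0.27  2.42]
-0.1 0.15 45 0 None
-0.1 0.15 45 1 None
-0.15 0.1 0 0 [ 0.49  0.67 -0.65  1.99  0.64  0.69  1.14]
-0.15 0.1 0 1 [ 0.06  0.59  0.01  2.   -0.01  0.55 -1.36]
-0.15 0.1 20 0 [ 0.26  0.54 -0.21  2.27  1.5   0.02  0.32]
-0.15 0.1 20 1 None
-0.15 0.1 35 0 None
-0.15 0.1 35 1 None
-0.15 0.1 45 0 None
-0.15 0.1 45 1 None
-0.17 0.05 0 0 [ 0.43  0.72 -0.54  2.07  0.73  0.54  1.06]
-0.17 0.05 0 1 [ 0.06  0.66  0.02  2.09 -0.04  0.39 -1.32]
-0.17 0.05 20 0 [ 0.73  0.84 -0.93  2.33  1.86  0.58  0.02]
-0.17 0.05 20 1 [ 0.4   0.67 -0.39  2.34  2.45  0.23  2.54]
-0.17 0.05 35 0 None
-0.17 0.05 35 1 None
-0.17 0.05 45 0 None
-0.17 0.05 45 1 None
```

```bash
cat >> h.py <<'E'
P=np.load("pose.npy")
def W(v): return R.from_euler('z',P[2]).apply(v)+[P[0],P[1],0]
def pose(x,z,y,lean): # B = back-lower corner of the fingertip, cupboard-relative (hinge at x=0,z=.02)
    l=np.radians(lean); zt=np.array([np.sin(l),0,-np.cos(l)]); p=np.array([np.cos(l),0,np.sin(l)])
    return [float(v) for v in W(np.array([x,y,z])+.011*p-.011*zt)], quat(P[2],l)
def B():  # present back-lower corner (x,y,z), cupboard-relative
    s=arm.state(); q=np.array(s["tool_rot"]); r=R.from_quat(np.roll(q,-1)); 
    zt=r.apply([0,0,1]); xt=r.apply([1,0,0]); xt*=np.sign(xt@W([1,0,0])-xt@W([0,0,0]))
    return R.from_euler('z',-P[2]).apply(np.array(s["eef_pos"])+.011*zt-.011*xt-[P[0],P[1],0]), np.round(s["contact_force"],1), round(s["clock"],2)
E
python3 - <<'E'
from h import *
for l in (35,45):
  for (x,z) in [(-.105,.29),(-.04,.20),(-.04,.165),(-.11,.14)]:
    j=arm.inverse_kinematics(*pose(x,z,-.049,l)); print(l,x,z,None if j is None else np.round(j,2))
E
```

```text
35 -0.105 0.29 [ 0.84  0.29 -0.87  2.08  0.38  0.28  1.44]
35 -0.04 0.2 [ 0.54  0.49 -0.6   2.07  1.24  0.15  0.6 ]
35 -0.04 0.165 [ 0.57  0.57 -0.67  2.1   1.79  0.22  0.08]
35 -0.11 0.14 [ 0.89  0.74 -1.14  2.29  1.95  0.57 -0.02]
45 -0.105 0.29 [ 1.06  0.35 -1.12  2.22  1.75  0.16  0.11]
45 -0.04 0.2 [ 0.88  0.7  -1.14  2.19  2.11  0.52 -0.15]
45 -0.04 0.165 [ 0.86  0.79 -1.14  2.23  2.22  0.62 -0.21]
45 -0.11 0.14 None
```

```bash
python3 - <<'E'
from h import *
arm.move_gripper(0.0)
arm.move_to(*pose(-.105,.29,-.049,45))
print(B(),np.round(arm.state()["q"],2))
for l,x,z in [(35,-.105,.29),(35,-.04,.20),(35,-.04,.165),(35,-.11,.14)]:
    j=arm.inverse_kinematics(*pose(x,z,-.049,l)); print(l,x,z,None if j is None else np.round(j,2))
im=arm.get_image("wrist"); cv2.imwrite("pics/w1.png",im["frame"])
im=arm.get_image("top"); cv2.imwrite("pics/t2.png",im["frame"])
E
```

```text
(array([-0.10478499, -0.05027785,  0.29004633]), array([-0.5,  0.6,  0.3]), 5.46) [ 1.06  0.35 -1.12  2.22  1.75  0.16  0.11]
35 -0.105 0.29 [ 1.    0.36 -1.12  2.08  0.74  0.36  1.09]
35 -0.04 0.2 [ 0.61  0.51 -0.71  2.07  1.33  0.21  0.51]
35 -0.04 0.165 [ 0.75  0.68 -0.98  2.1   1.7   0.43  0.22]
35 -0.11 0.14 [ 0.88  0.73 -1.12  2.29  1.97  0.55 -0.03]
```

View pics/w1.png

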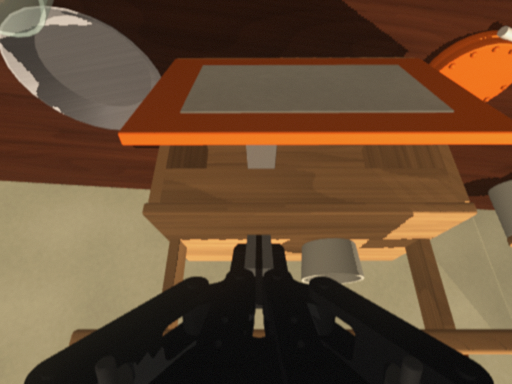

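The wrist picture shows the tongue at (261,157), straight ahead of the closed fingers at column 258, so I go in there.

```bash
python3 - <<'E'
from h import *
arm.move_to(*pose(-.107,.293,-.049,35)); print(B())
g=arm.servo_line(pose(-.038,.195,-.049,35)[0],rate=.1,guard=8); print(g,B(),np.round(arm.state()["q"],2))
if not g:
    g=arm.servo_line(pose(-.038,.160,-.049,35)[0],rate=.03,guard=2); print(g,B())
E
```

```text
(array([-0.10719876, -0.04940288,  0.29271355]), array([-0.7, -0.2,  0.5]), 6.44)
False (array([-0.03805427, -0.04905051,  0.19523203]), array([-0.1, -0.4, -0.1]), 7.79) [ 0.53  0.49 -0.59  2.07  1.31  0.15  0.53]
True (array([-0.03863465, -0.04887506,  0.17682383]), array([-1.8, -0.2,  3.1]), 8.47)
```

```bash
python3 - <<'E'
from h import *
g=arm.servo_line(pose(-.038,.1645,-.049,35)[0],rate=.03,guard=20); print(g,B(),np.round(arm.state()["q"],2))
def line(a,lean=35,zp=.1645):
    s=max(-.074+(.2058-zp)*np.tan(np.radians(lean)-a),-.0575)-.002; h=zp-.02
    return s*np.cos(a)-h*np.sin(a), .02+h*np.cos(a)+s*np.sin(a)
if not g:
    for a in np.arange(0,.34,.055):
        x,z=line(a); g=arm.servo_line(pose(x,z,-.049,35)[0],rate=.04,guard=25); print(round(a,3),g,(round(x,4),round(z,4)),B())
        if g: break
im=arm.get_image("top"); cv2.imwrite("pics/t3.png",cv2.resize(im["frame"][120:260,180:350],(680,560),interpolation=cv2.INTER_CUBIC))
E
```

```text
False (array([-0.0383288 , -0.048949  ,  0.16474746]), array([-3.8, -0.7,  5.6]), 9.03) [ 0.51  0.55 -0.57  2.1   1.81  0.16  0.04]
0.0 False (np.float64(-0.0471), np.float64(0.1645)) (array([-0.04657441, -0.04895061,  0.16515111]), array([0.1, 0.6, 3.6]), 9.4)
0.055 False (np.float64(-0.0582), np.float64(0.1615)) (array([-0.05914381, -0.04896899,  0.16087988]), array([-2.7, -0.3,  4.2]), 9.84)
0.11 False (np.float64(-0.0689), np.float64(0.1578)) (array([-0.06974953, -0.0489634 ,  0.15721695]), array([-2.5,  1.3,  4.8]), 10.28)
0.165 False (np.float64(-0.0792), np.float64(0.1533)) (array([-0.08015946, -0.04895987,  0.15266629]), array([-3.1,  0.4,  3.1]), 10.71)
0.22 False (np.float64(-0.0891), np.float64(0.1481)) (array([-0.09027428, -0.04899952,  0.14736939]), array([-3.1,  1.4,  3.1]), 11.13)
0.275 False (np.float64(-0.0965), np.float64(0.1429)) (array([-0.09756544, -0.04896916,  0.142188  ]), array([-3.6, -0.9,  3.1]), 11.51)
0.33 False (np.float64(-0.1031), np.float64(0.1374)) (array([-0.10420316, -0.04896957,  0.13666237]), array([-3.5, -0. ,  3. ]), 11.88)
```

View pics/t3.png

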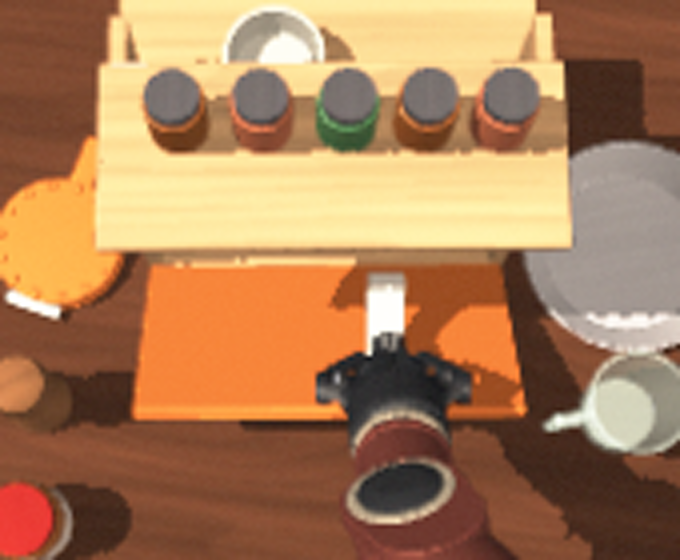

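```bash
python3 - <<'E'
from h import *
b=B()[0]
g=arm.servo_line(pose(b[0]+.006,b[2]+.012,-.049,35)[0],rate=.1)
arm.servo_line(pose(b[0]-.058,b[2]+.10,-.049,35)[0],rate=.15)
print(B())
arm.move_to(*pose(-.15,.26,.02,10)); print(B(),np.round(arm.state()["q"],2))
arm.servo_line(pose(-.09,.21,.02,10)[0],rate=.15,guard=10)
for th in [.62,.75,.9,1.05,1.2,1.35,1.5,1.6]:
    x,z=-.17*np.sin(th),.02+.17*np.cos(th)
    try: g=arm.servo_line(pose(x,z,.02,10)[0],rate=.08,guard=25)
    except arm.Unreachable as e: print(th,"unreachable",e); break
    print(th,g,(round(x,4),round(z,4)),B())
    if g: break
im=arm.get_image("top"); cv2.imwrite("pics/t4.png",cv2.resize(im["frame"][120:260,180:350],(680,560),interpolation=cv2.INTER_CUBIC))
E
```

```text
Traceback (most recent call last):
cell.Unreachable: the arm cannot follow that straight line within its joint ranges
```

```bash
python3 - <<'E'
from h import *
print(B(),np.round(arm.state()["q"],2))
for x,z,l in [(-.098,.16,28),(-.11,.20,20),(-.12,.22,15)]:
    p,q=pose(x,z,-.049,l)
    try: arm.servo_line(p,q,rate=.08,guard=15)
    except arm.Unreachable: print("unr",x,z,l, arm.inverse_kinematics(p,q)); break
    print(B(),np.round(arm.state()["q"],2))
E
```

```text
(array([-0.0972955 , -0.04916706,  0.14955911]), array([-0.8,  0.5,  2.1]), 12.2) [ 0.72  0.59 -0.84  2.25  2.08  0.33 -0.19]
unr -0.098 0.16 28 [ 0.59043039  0.50795474 -0.65381899  2.15068215  1.19890538  0.21722579
  0.64071872]
```

```bash
python3 - <<'E'
from h import *
for x,z,l in [(-.100,.165,33),(-.106,.185,31),(-.115,.205,28),(-.125,.23,22),(-.14,.255,10)]:
    p,q=pose(x,z,-.049,l)
    try: arm.servo_line(p,q,rate=.06,guard=15); k="line"
    except arm.Unreachable: arm.move_to(p,q); k="joint"
    print(k,B(),np.round(arm.state()["q"],2))
E
```

```text
line (array([-0.09996128, -0.04929896,  0.16476025]), array([ 0. , -0.8,  0.3]), 12.62) [ 0.62  0.5  -0.67  2.22  1.9   0.18 -0.05]
line (array([-0.10650792, -0.04935595,  0.18419058]), array([-0.6,  0.1, -0.3]), 13.47) [ 0.64  0.45 -0.68  2.18  1.25  0.18  0.59]
line (array([-0.11526267, -0.04930674,  0.20452346]), array([-0.5, -0. , -0.4]), 13.98) [ 0.8   0.47 -0.93  2.13  0.99  0.36  0.84]
line (array([-0.12551314, -0.04906772,  0.22922524]), array([-0.6,  0.5,  0.1]), 14.57) [ 0.89  0.5  -1.1   2.04  0.79  0.6   1.03]
line (array([-0.14062905, -0.04901481,  0.2541149 ]), array([-0.5,  0.3, -0.2]), 15.16) [ 0.86  0.54 -1.16  1.87  0.63  0.95  1.16]
```

```bash
python3 - <<'E'
from h import *
arm.servo_line(pose(-.14,.255,.02,10)[0],rate=.15)
arm.servo_line(pose(-.085,.20,.02,10)[0],rate=.15,guard=10); print(B())
for th in [.62,.75,.9,1.05,1.2,1.35,1.5,1.6]:
    x,z=-.17*np.sin(th),.02+.17*np.cos(th)
    try: g=arm.servo_line(pose(x,z,.02,10)[0],rate=.08,guard=25)
    except arm.Unreachable as e: print(th,"unreachable",e); break
    print(th,g,(round(x,4),round(z,4)),B())
    if g: break
im=arm.get_image("top"); cv2.imwrite("pics/t4.png",cv2.resize(im["frame"][120:260,180:350],(680,560),interpolation=cv2.INTER_CUBIC))
E
```

```text
(array([-0.08864387,  0.01761815,  0.19821834]), array([ 0.6, -0.3, -0.9]), 16.28)
0.62 False (np.float64(-0.0988), np.float64(0.1584)) (array([-0.09841758,  0.02015386,  0.15873835]), array([-0.6,  0.1,  0.5]), 16.97)
0.75 False (np.float64(-0.1159), np.float64(0.1444)) (array([-0.11548948,  0.01999917,  0.14483537]), array([ 0.3, -0.4,  0.7]), 17.39)
0.9 False (np.float64(-0.1332), np.float64(0.1257)) (array([-0.13291481,  0.02004058,  0.12587779]), array([ 0.5, -0.3,  0.1]), 17.86)
1.05 False (np.float64(-0.1475), np.float64(0.1046)) (array([-0.14730433,  0.02005034,  0.10474393]), array([-0.1, -0.4, -0.8]), 18.32)
1.2 False (np.float64(-0.1584), np.float64(0.0816)) (array([-0.15813452,  0.02010118,  0.08187579]), array([-0.3,  0.4,  0.1]), 18.79)
1.35 False (np.float64(-0.1659), np.float64(0.0572)) (array([-0.16547609,  0.02014585,  0.05760436]), array([0.6, 0.2, 0.7]), 19.26)
1.5 False (np.float64(-0.1696), np.float64(0.032)) (array([-0.16919732,  0.02011395,  0.03244916]), array([-0.4,  0.4, -0.3]), 19.73)
1.6 True (np.float64(-0.1699), np.float64(0.015)) (array([-0.16816756,  0.02007077,  0.01919428]), array([-3.6, -0.9, 14.9]), 19.98)
```

View pics/t4.png

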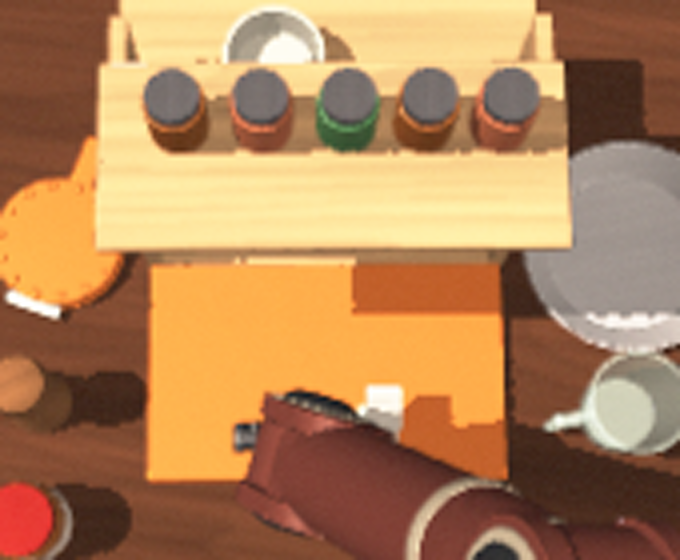

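The top picture shows the flap lying flat, with the tongue upright at (385,395) and the cup, mill and jar where they were. Now I lift off, withdraw and check.

```bash
python3 - <<'E'
from h import *
b=B()[0]
try: arm.servo_line(pose(b[0],.27,.02,10)[0],rate=.12)
except arm.Unreachable:
    for z in np.arange(.05,.28,.03): arm.move_to(*pose(b[0],z,.02,5))
print(B())
arm.move_j([1.143, 0.615, -0.013, 1.423, 0.008, 1.103, -0.04]); arm.dwell(.5)
print(B(),arm.state()["eef_pos"])
a=[]
for n in("top","scene"):
    im=arm.get_image(n); a.append(im["frame"])
    old=cv2.imread(f"pics/{n}0.png")
    for t in ["measuring_cup","pepper_mill","jam_jar","empanada_press","pie_tin","ramekin"]:
        r=arm.landmark_of(im,t); print(n,t,[np.round(k["at"],1).tolist() for k in r[:1]])
cv2.imwrite("pics/end.png",cv2.resize(cv2.hconcat(a),(800,300),interpolation=cv2.INTER_AREA))
E
```

```text
(array([-0.16849198,  0.01998124,  0.26958815]), array([-0.5,  0.5, -0.9]), 22.29)
(array([-0.47512471, -0.54781065,  0.23136496]), array([ 0.5, -0.5,  0.4]), 25.08) [ 0.25426279 -0.59848014  0.24236921]
top measuring_cup [[334.3, 221.4]]
top pepper_mill [[188.6, 223.4]]
top jam_jar [[189.8, 251.1]]
top empanada_press [[196.6, 184.2]]
top pie_tin [[333.4, 182.8]]
top ramekin [[247.5, 138.4]]
scene measuring_cup [[262.1, 315.7]]
scene pepper_mill [[218.9, 152.8]]
scene jam_jar [[263.1, 314.2]]
scene empanada_press [[261.8, 146.4]]
scene pie_tin [[313.1, 304.3]]
scene ramekin [[321.6, 165.1]]
```

View pics/end.png

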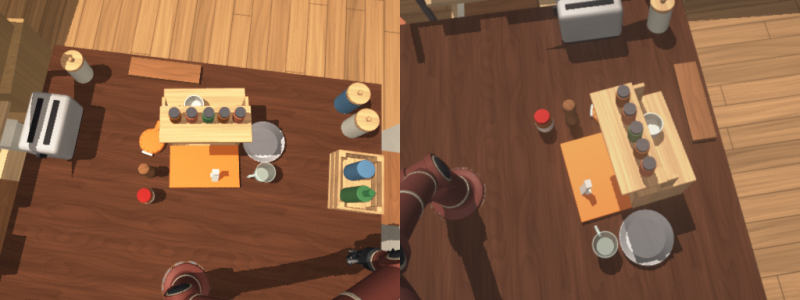

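The flap lies level (about (205,167) left, (600,177) right), everything else stands in place, and the arm is clear.

```bash
python3 -c "
from cell import arm
print(arm.job_done())"
```

```text
the job is handed in; nothing more can be done
None
```

I pressed the catch down, drew the flap open past it, lowered it level and took the arm back to its start pose; the last pictures show the bystanders in place, and I handed the job in at about 25 s (the verdict was not shown).

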